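# Slide the plant-press board out over the end of the ledge

## Robot

A 7-joint arm with a two-finger parallel gripper is mounted at the origin on the work surface. World frame = base frame: x ahead of the robot, y to its left, z up, the work surface at z = 0. Lengths are in m, angles in rad, forces in N, time in s.
With the tool pointing down it reaches from about 0.425 to 0.95 m from the base axis. Payload 4.7 kg.
Tool frame: the origin (TCP) lies between the finger pads; the fingertips stand 19 mm ahead of it and the grasp point (between the pads) is the TCP; z points along the fingers, y is the direction in which the jaws open and shut (so a half turn about z gives the same grasp; the last joint's range is limited). The gripper opens to 85 mm and grips with 20 to 120 N. Pads are 22 mm wide; open, the fingers measure 114 mm over their backs; the gripper's body (76 mm by 85 mm) begins 54 mm behind the grasp point. The pads swing forward as they close: fully open they stand 13 mm farther back than shut.
Start: joints at [1.089, 0.469, -0.049, 1.532, 0.024, 1.141, -0.082], TCP at [0.295, -0.607, 0.25] pointing down, gripper open.
Joint ranges: [-2.59, 2.59], [-0.33, 1.99], [-1.39, 1.29], [0.1, 2.45], [-1.04, 4.18], [0.21, 1.99], [-2.66, 2.66]. Speed limits (rad/s): [2.57, 2.57, 3.14, 3.14, 3.14, 3.14, 3.14].

## Interface

Orientations are given as [roll, pitch, yaw] about the fixed x, y, z axes, in that order (R = Rz(yaw) Ry(pitch) Rx(roll)).
In Python, from station import bot gives the robot as it stands. The module is installed in compiled form; this text tells all that it offers. Calls block until the motion is done:
- bot.move_ptp(position, orientation): joint-space move of the TCP to a pose.
- bot.line_to(position, rotation=None, vel=0.15): straight line of the TCP; rotation=None keeps the orientation; vel is the mean speed in m/s.
- bot.set_joints(angles): joint-space move.
- bot.gripper_to(opening): finger opening in m; the grip force is fixed at half the most; returns when the fingers have stopped.
- bot.wait(seconds).
- bot.inverse_kinematics(position, orientation): joint angles nearest the present ones, or None.
- bot.camera(name): name is "scene" or "top" or "wrist"; returns the picture (480x640x3 uint8, red, green, blue); there is no depth.
- bot.camera_model(name): a dict with "mtx" (3x3 intrinsics, pixels), "k1" (the pictures are not rectified: a ray, as slopes to the right and down, at radius r is drawn at 1 + k1 r^2 times it, then the intrinsics apply), "position" and "orientation" of the camera in the world; the wrist camera has in their place "hand_eye" (4x4, takes a point from camera to tool coordinates, whose origin is the TCP and whose axes are the flange's). Camera axes: x right, y down, z forward; pixel columns grow to the right and rows downward; lengths in m; the calibration is good to about 2 mm. A picture is of the moment at which its call begins: read the wrist's pose just before it. camera_model takes no time and is no camera call.
A pose or a line that the arm cannot do raises bot.Unreachable and nothing moves.
- bot.sign_off(): hands the job in, once; it reports no verdict.
Readings, each from a call of its own:
- bot.current_clock(): time.
- bot.current_joints(): joint angles.
- bot.current_joint_vel(): joint speeds.
- bot.current_joint_torque(): joint torques, N m.
- bot.current_tcp_pos(): TCP position.
- bot.current_ee_rot(): TCP orientation.
- bot.current_ft_force(): force on the tool from outside, world axes, zero at the start.
- bot.current_torque(): the same for the moment, N m.
- bot.current_width(): finger opening in m.
Only numpy, scipy, OpenCV 4.12 (cv2) and the standard library are available. Lean on these libraries where they do the work, as an engineer would, in place of code of your own. Each camera call takes 0.05 s, during which the arm holds its last target.

## Task

With a fingertip, first push the red stop arm at the end of the grey ledge fully open, until it lies straight in line with the wooden fence. Then push the thin plywood board along the ledge, keeping it roughly straight, until about 4 cm of it sticks out past that end (the whole yellow band and about a finger's breadth of bare wood), so that its edge can be taken later. Leave the board lying on the ledge, never lift it, and do not disturb the other things on the bench.

Things in the scene. Friction and masses are not known exactly. Their poses are not given: they have to be found in the camera images.
- ledge: fixed grey riser shelf on dark legs: top 130 mm (x) by 340 mm (y), its upper face 70 mm above the bench. Origin: centre of its underside, on the bench. Its own y axis runs along it, its own -y end is the open end past which the board goes. A wooden fence 12 mm thick, 16 mm high stands on the top along its far (+x) side (inner face at own x = +50 mm, from own y = -130 to +170 mm); the near side and the +y end have no wall
- ledge_end (a point): point on the top edge of the ledge's open (-y) end, in the ledge's frame at (-5, -170, 70) mm; axes as the ledge's
- stop (a joint): angle of the red stop arm about its upright pivot, rad: 0 = shut, straight across the ledge (arm points along the ledge's own -x); 1.571 = fully open at its stop, in line with the fence, pointing out past the end (own -y). Turns counter-clockwise seen from above as it opens; starts between 0 and 0.3; light friction (0.06 N m), stays where it is left
- stop_pivot (a point): pivot of the stop arm, at half its height, in the ledge's frame at (56, -160, 79) mm. The arm is a bar 10 mm thick, 14 mm high (72 to 86 mm above the bench), reaching 114 mm from the pivot
- stop_knob (a point): top centre of the upright red peg on the arm, 104 mm from the pivot; the peg is 16 mm in diameter and its top is 116 mm above the bench
- board: loose plywood press board lying flat on the ledge: 90 mm (x, across) by 130 mm (y, along) by 8 mm thick, 0.08 to 0.18 kg. Origin: centre of its underside. Yellow band 30 mm wide across its leading (-y) end. At the start its yellow end is at least 90 mm short of the shut stop arm's line
- board_lead (a point): middle of the board's leading (yellow, own -y) edge, half-way up its thickness
- board_trail (a point): middle of the board's trailing (own +y) edge, half-way up its thickness; the ledge is free behind it
- cup: bystander, loose: open red plastic cup, 84 mm wide, 105 mm tall; origin at its underside. Leave alone
- jar: bystander, loose: glass jar with green lid and yellow label, 68 mm wide, 115 mm tall; origin at its underside. Leave alone
- glue: bystander, loose: white glue bottle with orange cap, 56 mm wide, 150 mm tall; origin at its underside. Leave alone
- tape: bystander, loose: roll of blue tape lying flat, 90 mm wide, 24 mm high; origin at its underside. Leave alone
- brush: bystander, loose: paint brush lying on the bench; origin at its middle, underside. Leave alone
- dish: bystander, loose: white ceramic dish, 100 mm wide, 16 mm high; origin at its underside. Leave alone
Not all that is in view belongs to the job. Several things have the shape of the board; the one meant has the colours described above.

How it is judged:
On the way, in this order (a step that is already met when the one before it is completed fails the run):
1. the stop arm is pushed fully open (over 1.35 rad) while the board is still where it was (within 30 mm) (value of joint stop above 1.35 rad and distance of board from where it was at the start of the episode below 0.03 m), for 0.1 s.
2. the board's leading edge is pushed at least 28 mm past the end of the ledge (y of board_lead in the frame of ledge_end below -0.028 m), for 0.1 s.
At the end, for the whole second after the job is handed in: The board lies flat and still on the ledge, its yellow edge 28 to 54 mm past the ledge's open end, along the ledge within 0.2 rad and not more than 50 mm towards the robot of the ledge_end point; the stop arm is open beyond 1.35 rad (y of board_lead in the frame of ledge_end between -0.054 and -0.028 m and value of joint stop above 1.35 rad and angle between the y axis of board and the y axis of ledge, either way round below 0.2 rad and x of board in the frame of ledge_end above -0.05 m and angle between board's own z axis and vertical below 0.06 rad and z of board in the frame of ledge_end between -0.004 and 0.004 m and linear speed of board below 0.01 m/s); the robot touches nothing.
It fails at once if the board is lifted off the ledge (z of board in the frame of ledge_end above 0.012 m).
It fails at once if the board tips or falls off the ledge (angle between board's own z axis and vertical above 0.25 rad or z of board in the frame of ledge_end below -0.02 m).
It fails at once if a bystander is shoved, lifted or knocked over (moved by more than 25 mm) (distance of any of cup, jar, glue, tape, brush, dish from where it was at the start of the episode above 0.025 m).
It also fails if it takes over 58 s, if anything falls off the work surface, if the arm or the gripper's body presses on something with over 40 N, if the wrist force passes 120 N, or if a joint passes its speed limit or range.

## Working session

There is one attempt and no reset: what is moved stays moved. The work goes in short steps, each a Python script; the robot and the scene stay as the last script left them, time stands still between calls to the robot, and variables do not carry over. Pictures are saved under pics/ and viewed, and the job is handed in when it is done.

```bash
mkdir -p pics
python3 - <<'E'
from station import bot
import cv2
for n in ("scene","top"):
    im=bot.camera(n); cv2.imwrite(f"pics/{n}0.png",im[:,:,::-1]); m=bot.camera_model(n); print(n,m)
print(bot.camera_model("wrist"),bot.current_clock(),bot.current_tcp_pos(),bot.current_ee_rot(),bot.current_width())
E
```

```text
scene {'mtx': array([[594.86821617,   0.        , 320.00028888],
       [  0.        , 594.86821617, 234.39229058],
       [  0.        ,   0.        ,   1.        ]]), 'k1': 0.06506720896368032, 'position': array([ 1.09628338, -1.04116208,  1.1338141 ]), 'orientation': array([-2.2793391 , -0.01158375,  0.49777483])}
top {'mtx': array([[457.79760512,   0.        , 326.04572435],
       [  0.        , 457.79760512, 235.9261587 ],
       [  0.        ,   0.        ,   1.        ]]), 'k1': -0.08427870403321623, 'position': array([0.35723203, 0.02419081, 1.16380737]), 'orientation': array([-3.00019151e+00,  7.20384140e-04, -1.57781031e+00])}
{'mtx': array([[339.07844942,   0.        , 320.74187255],
       [  0.        , 339.07844942, 244.04915981],
       [  0.        ,   0.        ,   1.        ]]), 'k1': -0.06374285169297614, 'hand_eye': array([[-3.40184840e-04, -9.52959491e-01, -3.03097498e-01,
         7.74096280e-02],
       [ 9.99999931e-01, -2.78380693e-04, -2.47112870e-04,
        -1.45288070e-04],
       [ 1.51112063e-04, -3.03097561e-01,  9.52959519e-01,
        -1.24544722e-01],
       [ 0.00000000e+00,  0.00000000e+00,  0.00000000e+00,
         1.00000000e+00]])} 0.1 [ 0.29509413 -0.60653453  0.24936739] [-3.13985174e+00  6.13492432e-05  4.52809448e-01] 0.08524716485122528
```

View pics/scene0.png

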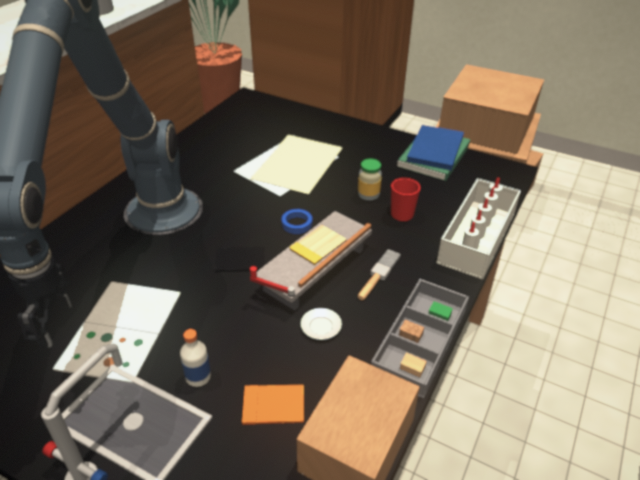

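View pics/top0.png

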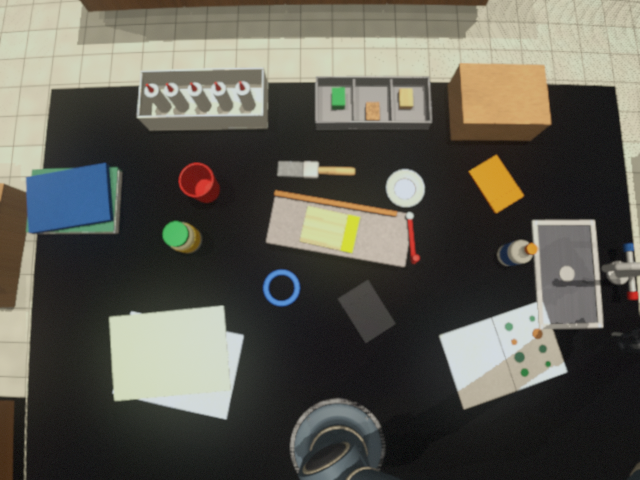

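The scene view shows the ledge at about (315,255) with the board on it at (320,243), the red knob at (253,270) and the pivot at (292,290). In the top view, the board is at (331,229) with its yellow band at (350,233), the red arm runs from (410,216) to (416,259), and the fence runs from (275,194) to (397,212).

Things that could be taken for the board, in the top view:
- orange card (497,184)
- dark plate (367,311)
- pale paper (170,352)
- blue book (70,198)
- plywood with yellow band on the ledge (331,229): this one matches the description

I'll check it in a close crop.

```bash
cat > h.py <<'E'
import numpy as np, cv2
from scipy.spatial.transform import Rotation as R
def ray(m,uv,T=None):
    uv=np.array(uv,float).reshape(-1,1,2)
    p=cv2.undistortPoints(uv,m["mtx"],np.array([m["k1"],0,0,0,0.]))[:,0]
    d=np.c_[p,np.ones(len(p))]
    if T is None: Rm=R.from_euler("xyz",m["orientation"]).as_matrix(); o=np.array(m["position"])
    else: Rm=T[:3,:3]; o=T[:3,3]
    return o,d@Rm.T
def plane(m,uv,z,T=None):
    o,d=ray(m,uv,T); return o+d*((z-o[2])/d[:,2])[:,None]
def proj(m,P):
    Rm=R.from_euler("xyz",m["orientation"]).as_matrix()
    c=(np.atleast_2d(P)-m["position"])@Rm
    s=c[:,:2]/c[:,2:]; s=s*(1+m["k1"]*(s**2).sum(1,keepdims=True))
    return s@m["mtx"][:2,:2].T+m["mtx"][:2,2]
E
python3 - <<'E'
from h import *
from station import bot
im=cv2.imread("pics/top0.png"); m=bot.camera_model("top")
c=cv2.resize(im[170:290,255:440],None,fx=4.3,fy=4.3,interpolation=cv2.INTER_CUBIC); cv2.imwrite("pics/crop0.png",c)
hsv=cv2.cvtColor(im,cv2.COLOR_BGR2HSV)
roi=np.zeros(im.shape[:2],np.uint8); roi[180:275,260:425]=1
def mask(lo,hi): return cv2.inRange(hsv,lo,hi)*roi
for n,mk,z in (("band",mask((26,190,100),(34,255,255)),.078),("board",mask((22,90,120),(35,255,255)),.078),("fence",mask((5,120,80),(17,255,255)),.086),("red",mask((0,190,80),(4,255,255))|mask((174,190,80),(180,255,255)),.086)):
    cs,_=cv2.findContours(mk,cv2.RETR_EXTERNAL,cv2.CHAIN_APPROX_NONE); k=max(cs,key=cv2.contourArea)
    w=plane(m,k[:,0],z)[:,:2]
    r=cv2.minAreaRect(w.astype(np.float32)*1000)
    print(n,cv2.contourArea(k),cv2.minAreaRect(k)[0],r)
    print(cv2.boxPoints(r).round())
for p in ((28,42),(274,193),(267,241),(407,265),(417,259),(410,216)): print(p,hsv[p[1],p[0]] ,plane(m,[p],.07))
E
```

```text
Traceback (most recent call last):
ValueError: max() iterable argument is empty
```

View pics/crop0.png

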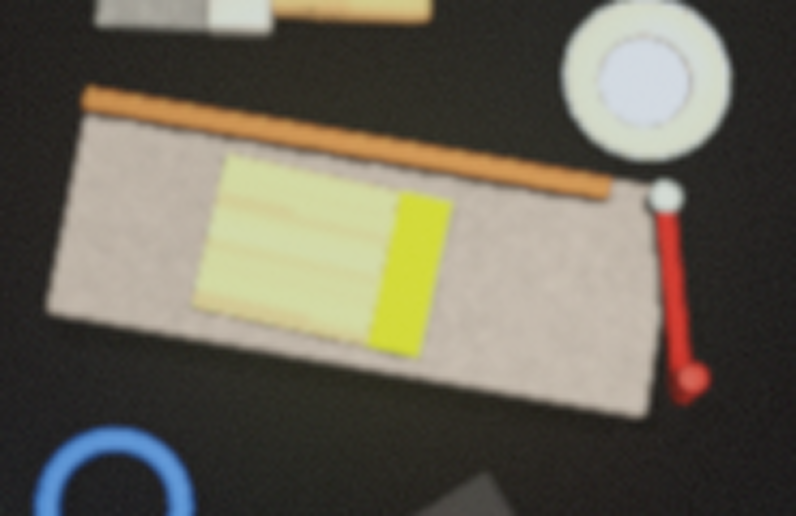

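The crop confirms it: pale plywood with a bright yellow leading band facing the open end, pivot at crop (666,195) and knob at (692,378). I'll retune the colour masks next.

```bash
python3 - <<'E'
from h import *
from station import bot
im=cv2.imread("pics/top0.png"); m=bot.camera_model("top")
hsv=cv2.cvtColor(im,cv2.COLOR_BGR2HSV)
for n,p in dict(band=(420,270),wood=(300,235),fence=(350,140),red=(675,290),knob=(693,378),ledge=(550,280),piv=(666,195)).items():
    u=(int(255+p[0]/4.3),int(170+p[1]/4.3)); print(n,u,hsv[u[1],u[0]])
roi=np.zeros(im.shape[:2],np.uint8); roi[187:275,260:425]=1
def mask(lo,hi): return cv2.inRange(hsv,lo,hi)*roi
for n,mk,z in (("band",mask((26,170,100),(36,255,255)),.078),("board",mask((20,50,170),(36,255,255)),.078),("fence",mask((5,110,80),(19,255,255)),.086),("red",mask((0,150,80),(5,255,255))|mask((172,150,80),(180,255,255)),.086),("ledge",mask((0,8,110),(30,60,215)),.07)):
    cs,_=cv2.findContours(mk,cv2.RETR_EXTERNAL,cv2.CHAIN_APPROX_NONE)
    if not cs: print(n,None); continue
    k=max(cs,key=cv2.contourArea)
    w=plane(m,k[:,0]+0.0,z)[:,:2]
    r=cv2.minAreaRect(w.astype(np.float32)*1000)
    print(n,cv2.contourArea(k),cv2.minAreaRect(k)[0],r)
    print(cv2.boxPoints(r).round().tolist())
def c(p): return (255+p[0]/4.3-.38,170+p[1]/4.3-.38)
for n,p,z in (("knobtop",(693,378),.116),("piv",(666,195),.086),("Lfl",(47,315),.07),("Lnr",(645,416),.07)): print(n,plane(m,[c(p)],z))
ms=bot.camera_model("scene")
E
python3 - <<'E'
import cv2
im=cv2.imread("pics/scene0.png")
cv2.imwrite("pics/crop1.png",cv2.resize(im[200:320,230:390],None,fx=5,fy=5,interpolation=cv2.INTER_CUBIC))
E
```

```text
band (352, 232) [ 31 187 218]
wood (324, 224) [ 34  60 218]
fence (336, 202) [ 16 148 203]
red (411, 237) [  2 193 207]
knob (416, 257) [  3 155 210]
ledge (382, 235) [ 16  31 200]
piv (409, 215) [ 60   8 218]
band 306.5 (349.6318054199219, 233.5938720703125) ((517.29443359375, -32.74226760864258), (23.767316818237305, 85.27320861816406), 76.96930694580078)
[[473.0, -35.0], [556.0, -54.0], [562.0, -31.0], [478.0, -12.0]]
board 1978.0 (329.96759033203125, 228.59007263183594) ((529.6732788085938, 14.296295166015625), (132.56045532226562, 94.91764831542969), 76.1414794921875)
[[468.0, -39.0], [560.0, -61.0], [592.0, 67.0], [499.0, 90.0]]
fence 677.0 (334.92205810546875, 202.4520721435547) ((591.9054565429688, 2.474212646484375), (298.6124572753906, 16.286964416503906), 79.59960174560547)
[[557.0, -143.0], [573.0, -146.0], [627.0, 148.0], [611.0, 151.0]]
red 222.5 (412.39190673828125, 241.35134887695312) ((496.4124755859375, -181.48944091796875), (104.21022033691406, 22.813812255859375), 7.70982027053833)
[[443.0, -177.0], [446.0, -200.0], [550.0, -186.0], [547.0, -163.0]]
ledge 6498.5 (339.2162170410156, 228.70269775390625) ((530.9383544921875, -7.9706268310546875), (341.5180358886719, 131.19253540039062), 80.03085327148438)
[[437.0, -165.0], [566.0, -188.0], [625.0, 149.0], [496.0, 172.0]]
knobtop [[ 0.45464973 -0.18249867  0.116     ]]
piv [[ 0.5600508  -0.17680813  0.086     ]]
Lfl [[0.49704579 0.16991662 0.07      ]]
Lnr [[ 0.43789623 -0.163955    0.07      ]]
```

View pics/crop1.png

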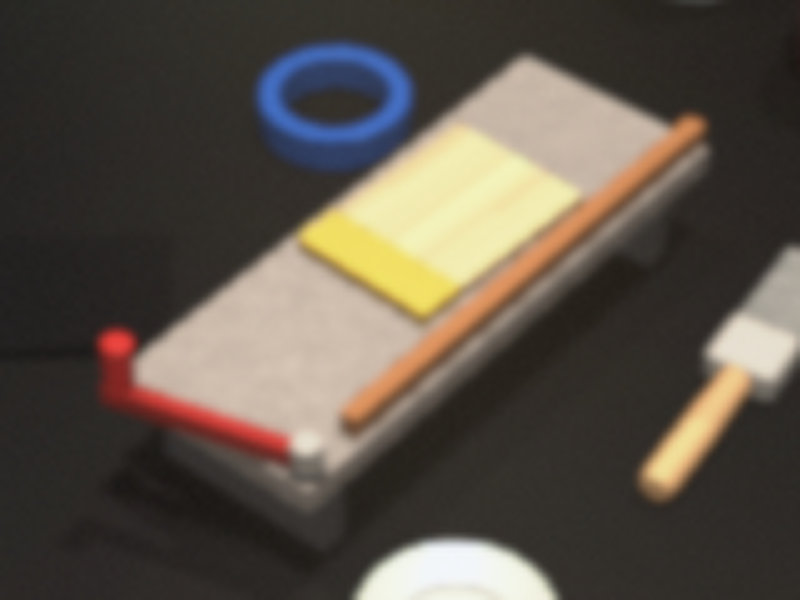

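```bash
cat >> h.py <<'E'
LY=-0.176; LC=np.array([0.5312,-0.0080])
ux=np.array([np.cos(LY),np.sin(LY)]); uy=np.array([-np.sin(LY),np.cos(LY)])
def L2W(x,y): return LC+x*ux+y*uy
def W2L(p): d=np.asarray(p)[...,:2]-LC; return np.stack([d@ux,d@uy],-1)
E
python3 - <<'E'
from h import *
from station import bot
m=bot.camera_model("top")
for n,p,z in (("dish",(405,188),.016),("tape",(281,288),.024),("glue",(515,253),.05),("jar",(183,237),.1)): print(n,plane(m,[p],z).round(3),W2L(plane(m,[p],z)).round(3))
bot.gripper_to(0.0); print("w",bot.current_width())
p=L2W(0,.13)
bot.move_ptp([*p,.25],[np.pi,0,LY])
bot.line_to([*p,.12],vel=.15)
f0=np.array(bot.current_ft_force()); print(f0,bot.current_clock(),bot.current_tcp_pos())
z=.12
bot.line_to([*p,.108],vel=.05)
z=.108
while z>.084:
    z-=.0015; bot.line_to([*p,z],vel=.03)
    f=np.array(bot.current_ft_force())-f0
    if abs(f[2])>3: break
print(z,f,bot.current_tcp_pos(),bot.current_clock())
im=bot.camera("scene"); cv2.imwrite("pics/s1.png",im[:,:,::-1])
bot.line_to([*p,.12],vel=.1)
E
```

```text
dish [[ 0.644 -0.181  0.016]] [[ 0.141 -0.15 ]]
tape [[0.39  0.136 0.024]] [[-0.164  0.118]]
glue [[ 0.47  -0.445  0.05 ]] [[ 0.016 -0.441]]
jar [[0.509 0.362 0.1  ]] [[-0.087  0.361]]
w -0.00018077454699093578
[-0.35631596 -0.81136574  0.48697122] 4.6083 [0.55465955 0.12030909 0.12088618]
0.08849999999999998 [-0.92160125 -0.2699475   4.53206601] [0.55424178 0.12009918 0.08913363] 8.25
```

The touch confirms it: contact came at TCP z = 0.089, so the shut tips are 19 mm ahead. Next is the stop arm.

Run:
```python
from h import *
from station import bot
P=L2W(.056,-.160); 
def pose(a,off,r=.080):
    # arm dir at angle a : -ux rotated ccw by a ; inner side = cw normal (behind)
    th=LY+np.pi+a; d=np.array([np.cos(th),np.sin(th)]); n=np.array([-d[1],d[0]])  # n = opening direction
    return P+r*d-off*n, [np.pi,0,LY+a]
a0=.2
q,o=pose(a0,.045)
bot.line_to([*q,.15],o,vel=.2) 
bot.line_to([*q,.098],vel=.12)
f0=np.array(bot.current_ft_force()); print(f0,bot.current_clock())
off=.018
for a in (.2,.5,.8,1.1,1.35,1.45):
    q,o=pose(a,off); bot.line_to([*q,.098],o,vel=.12)
    f=np.array(bot.current_ft_force())-f0; print(a,f.round(2),round(bot.current_clock(),2))
im=bot.camera("top"); cv2.imwrite("pics/t2.png",cv2.resize(im[150:330,250:490],None,fx=3.3,fy=3.3)[:,:,::-1])
```

```text
[ 1.19896831 -0.52939574  0.02407502] 10.825
0.2 [-1.42  0.32 -0.56] 11.2
0.5 [ 0.73 -1.01  2.35] 11.65
0.8 [-1.28 -0.77  4.87] 12.1
1.1 [-0.95 -0.42  5.37] 12.55
1.35 [-1.17 -1.41  5.22] 12.95
1.45 [-1.24 -0.8   5.95] 13.2
```

View pics/t2.png

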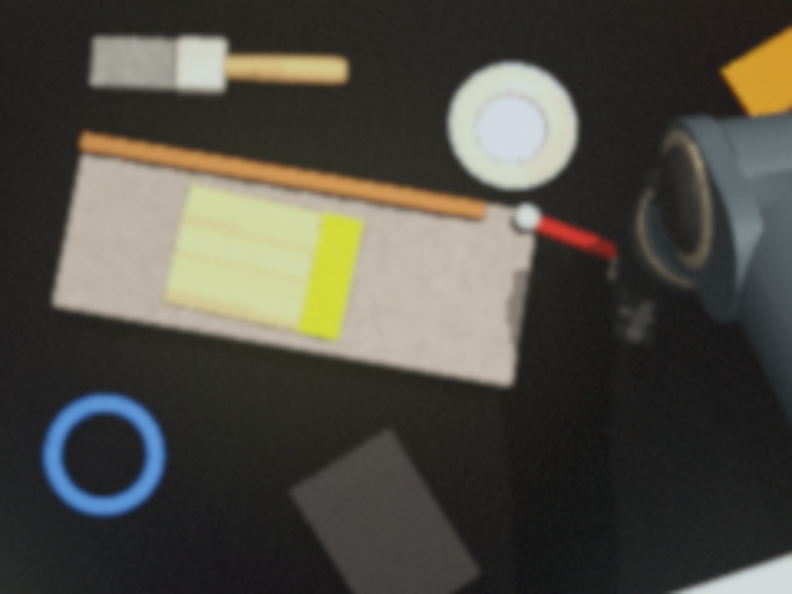

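The red arm now points out past the end, from (540,222) to (615,252). That is about 10° short of the fence line. I'll keep pushing until force rises at the stop.

Run:
```python
from h import *
from station import bot
P=L2W(.056,-.160)
def pose(a,off,r=.080):
    th=LY+np.pi+a; d=np.array([np.cos(th),np.sin(th)]); n=np.array([-d[1],d[0]])
    return P+r*d-off*n, [np.pi,0,LY+a], n
f0=np.array(bot.current_ft_force())
for a,off in ((1.5,.018),(1.55,.018),(1.571,.017),(1.571,.015),(1.571,.013),(1.571,.011),(1.571,.009)):
    q,o,n=pose(a,off); bot.line_to([*q,.098],o,vel=.06)
    f=np.array(bot.current_ft_force())-f0; print(a,off,f.round(2),(f[:2]@n).round(2),round(bot.current_clock(),2))
    if f[:2]@n<-6: break
q,o,n=pose(1.571,.05); bot.line_to([*q,.098],vel=.15); bot.line_to([*q,.17],vel=.2)
p=L2W(0,.135); bot.line_to([*p,.17],[np.pi,0,LY],vel=.3)
print(bot.current_clock(),bot.current_tcp_pos())
im=bot.camera("top"); cv2.imwrite("pics/t3full.png",im[:,:,::-1]); cv2.imwrite("pics/t3.png",cv2.resize(im[150:330,250:490],None,fx=3.3,fy=3.3)[:,:,::-1])
im=bot.camera("scene"); cv2.imwrite("pics/s3full.png",im[:,:,::-1])
```

```text
1.5 0.018 [ 0.86 -0.07 -0.94] 0.85 13.5
1.55 0.018 [ 1.41  0.68 -0.57] 1.25 13.75
1.571 0.017 [ 1.24  0.35 -0.15] 1.16 14.0
1.571 0.015 [ 0.86  0.47 -0.28] 0.76 14.25
1.571 0.013 [-0.41  0.5   0.26] -0.49 14.5
1.571 0.011 [-2.8   0.22  2.78] -2.79 14.75
1.571 0.009 [-6.82  1.32  6.77] -6.94 15.0
17.775 [0.55462906 0.12405764 0.16953052]
```

View pics/t3.png

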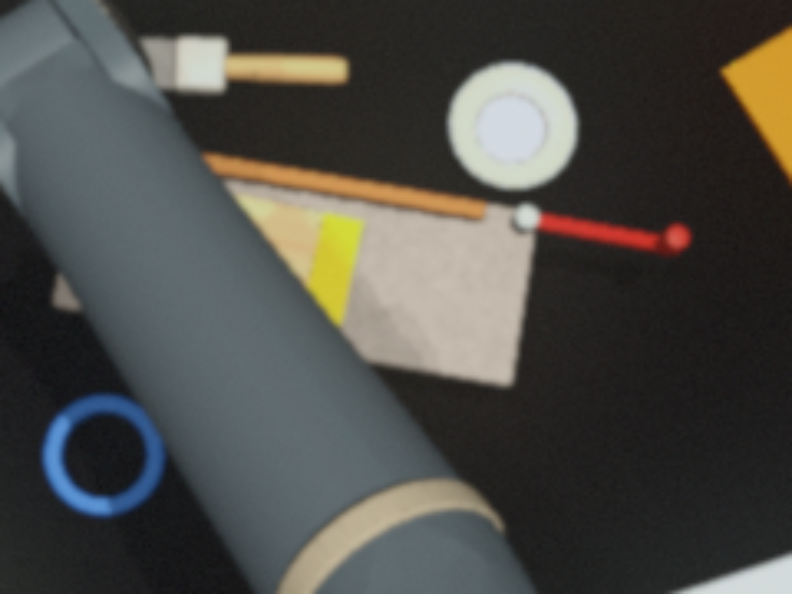

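View pics/s3full.png

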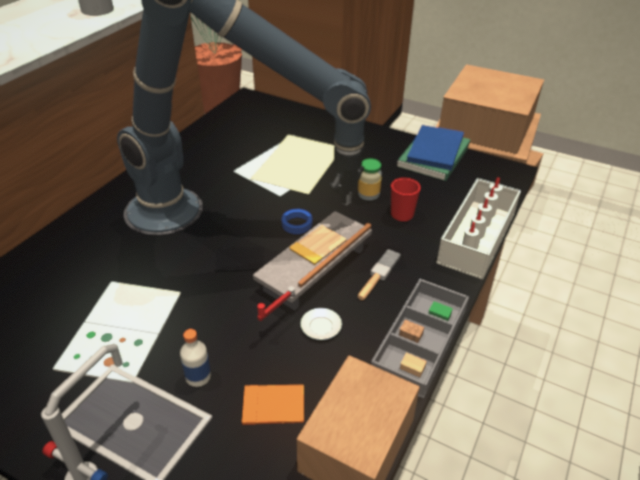

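The stop arm is now collinear with the fence: in the crop, the fence runs to (485,212), the pivot is at (526,217) and the knob at (677,237). Force rose at the stop, the board has not moved, and the bystanders are where they were. Next I push the board, in two stages.

Run:
```python
from h import *
from station import bot
x=-.006
p=L2W(x,.128); bot.line_to([*p,.11],vel=.2); bot.line_to([*p,.0925],vel=.05)
f0=np.array(bot.current_ft_force())
for y in (.10,.06,.02,-.02,-.04):
    bot.line_to([*L2W(x,y),.0925],vel=.06); f=np.array(bot.current_ft_force())-f0
    print(y,f.round(2),W2L(bot.current_tcp_pos()).round(4),round(bot.current_clock(),2))
im=bot.camera("top"); cv2.imwrite("pics/t4full.png",im[:,:,::-1]); cv2.imwrite("pics/t4.png",cv2.resize(im[150:330,250:490],None,fx=3.3,fy=3.3)[:,:,::-1])
im=bot.camera("scene"); cv2.imwrite("pics/s4full.png",im[:,:,::-1]); cv2.imwrite("pics/s4.png",cv2.resize(im[190:340,200:400],None,fx=4,fy=4)[:,:,::-1])
```

```text
0.1 [ 0.4   0.61 -1.22] [-0.0059  0.0998] 19.44
0.06 [-0.23  0.49 -0.31] [-0.006   0.0599] 20.26
0.02 [-0.17  1.04 -0.12] [-0.006   0.0199] 21.07
-0.02 [ 1.01  0.02 -1.08] [-0.0061 -0.0201] 21.89
-0.04 [-0.3   1.22 -0.33] [-0.006  -0.0406] 22.38
```

View pics/t4.png

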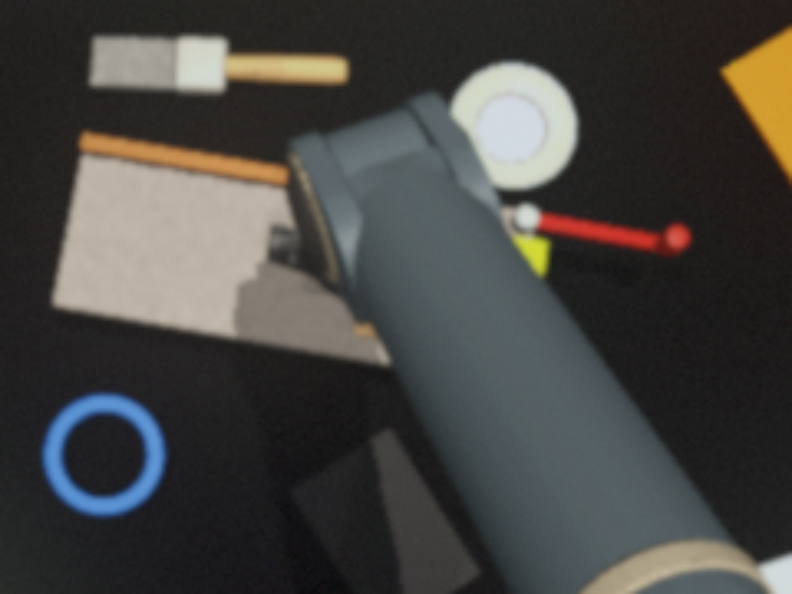

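View pics/s4.png

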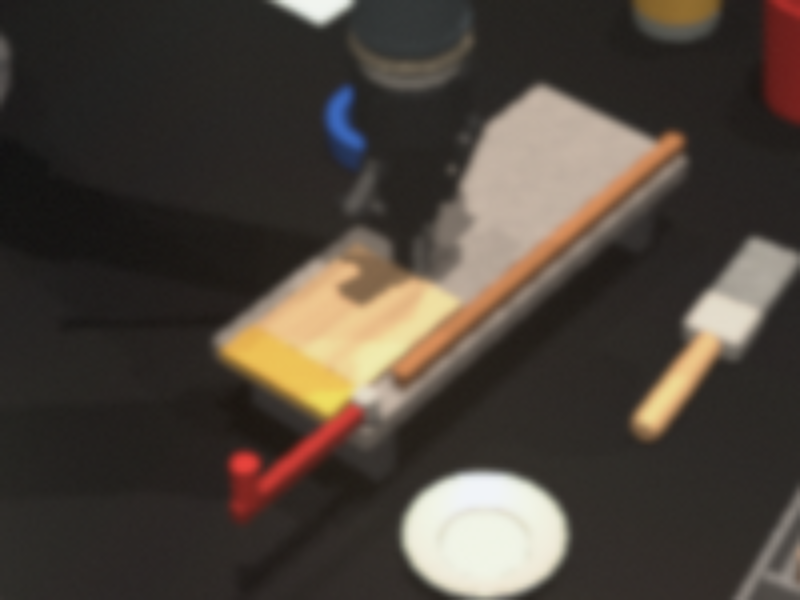

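In the scene crop, the board's yellow edge runs from (218,347) to (335,415). It is just past the ledge end, beside the pivot and well aligned. I'll measure it from this view.

Run:
```python
from h import *
from station import bot
ms=bot.camera_model("scene")
c=lambda p:(200+p[0]/4-.375,190+p[1]/4-.375)
print(W2L(plane(ms,[c(p) for p in ((218,347),(335,413),(460,303))],.078)).round(4))
print("top corner",W2L(plane(bot.camera_model("top"),[(250+549/3.3,150+240/3.3)],.078)).round(4))
```

```text
[[-0.0488 -0.1795]
 [ 0.0459 -0.1761]
 [ 0.0438 -0.0522]]
top corner [[ 0.0437 -0.1815]]
```

The leading edge is about 9 mm past the end, so it needs 31 mm more.

Run:
```python
from h import *
from station import bot
x=-.006
f0=np.array(bot.current_ft_force())
for y in (-.058,-.0715):
    bot.line_to([*L2W(x,y),.0925],vel=.05); print((np.array(bot.current_ft_force())-f0).round(2),W2L(bot.current_tcp_pos()).round(4))
bot.line_to([*L2W(x,-.045),.0925],vel=.05)
bot.line_to([*L2W(x,-.045),.17],vel=.2)
bot.line_to([*L2W(x,.12),.22],vel=.3)
im=bot.camera("top"); cv2.imwrite("pics/t5full.png",im[:,:,::-1]); cv2.imwrite("pics/t5.png",cv2.resize(im[150:330,250:490],None,fx=3.3,fy=3.3)[:,:,::-1])
im=bot.camera("scene"); cv2.imwrite("pics/s5full.png",im[:,:,::-1]); cv2.imwrite("pics/s5.png",cv2.resize(im[190:340,200:400],None,fx=4,fy=4)[:,:,::-1])
print(bot.current_clock())
```

```text
[-0.43 -1.91 -0.68] [-0.0061 -0.0585]
[-0.22 -1.67 -0.39] [-0.006  -0.0721]
25.45
```

View pics/t5.png

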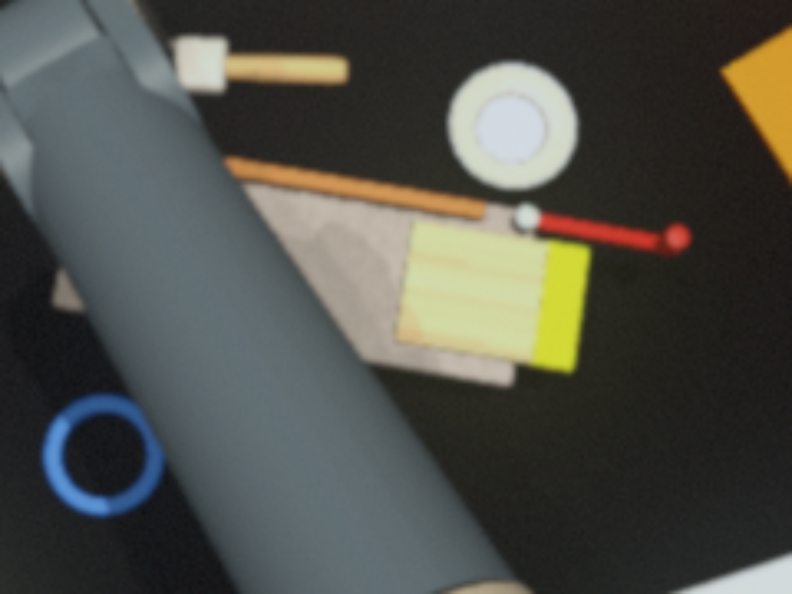

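View pics/s5.png

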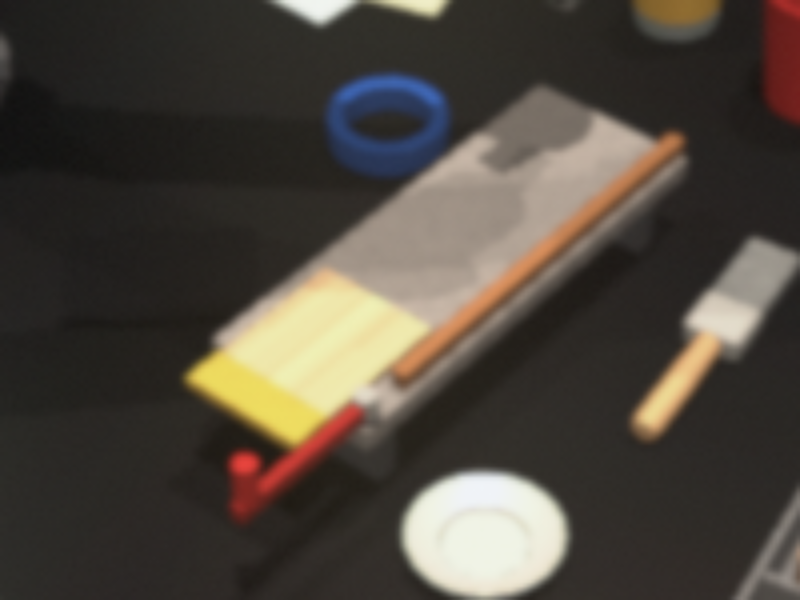

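The top crop shows the board's yellow edge running from (590,247) to (574,372), well past the end, with the stop open and the bystanders in place. I'll measure it in both views.

Run:
```python
from h import *
from station import bot
mt=bot.camera_model("top");ms=bot.camera_model("scene")
c=lambda p,x,y,s:(x+(p[0]+.5)/s-.5,y+(p[1]+.5)/s-.5)
w=plane(mt,[c(p,250,150,3.3) for p in ((590,247),(574,372),(412,222),(397,341))],.078); print(W2L(w).round(4))
print("ledge near end corner top",W2L(plane(mt,[c((513,385),250,150,3.3)],.07)).round(4))
print("scene",W2L(plane(ms,[c(p,200,190,4) for p in ((184,379),(298,446),(325,268),(430,328))],.078)).round(4), W2L(plane(ms,[c((214,341),200,190,4)],.07)).round(4))
k=plane(mt,[c((678,237),250,150,3.3)],.116)[0,:2]-L2W(.056,-.16); k=np.array([k@ux,k@uy]); print("stop",np.arctan2(k[1],k[0])%(2*np.pi)-np.pi)
a,b=(cv2.imread(f"pics/{n}full.png") if n!="top0" else cv2.imread("pics/top0.png") for n in ("t5","top0"))
```

```text
[[ 0.0443 -0.211 ]
 [-0.0484 -0.2121]
 [ 0.0406 -0.0794]
 [-0.0476 -0.0821]]
ledge near end corner top [[-0.0643 -0.171 ]]
scene [[-0.0456 -0.2133]
 [ 0.0467 -0.2107]
 [-0.0452 -0.0823]
 [ 0.0435 -0.0821]] [[-0.0604 -0.1716]]
stop 1.555112931327466
```

Both views put the edge 40–42 mm past the end, with the board straight and the stop at about 1.56 rad. The robot is clear, so I'm handing in.

Run:
```python
from station import bot
print(bot.current_tcp_pos(),bot.current_ft_force(),bot.current_clock()); bot.sign_off()
```

```text
[0.54570803 0.10870895 0.21846583] [ 0.57384658 -0.08960519 -0.38844708] 25.45
the job is handed in; nothing more can be done
```

I pushed the red stop arm fully open, then pushed the board along the ledge until about 41 mm of it sticks out, and handed the job in at 25.5 s. `sign_off` gives no verdict, so this rests on my own last checks.

- **Stop arm:** I pushed it with the shut fingertips until the force rose at its stop. It measures about 1.56 rad, in line with the fence, and the board had not moved by then.
- **Board:** I pushed its trailing edge in two stages, looking in between. The top and scene views agree that the yellow edge is 40–42 mm past the end. The board is straight to within about 0.03 rad, lies flat, and is centred about 2 mm from its starting line.
- **Robot and bystanders:** The gripper was raised clear of everything, about 22 cm above the bench. The tape, dish, brush, jar and cup looked unmoved. I checked these by eye, not by measurement; the arm hid part of the brush in the last top view, and the glue bottle was outside the last crops I viewed.

No check failed. My picture readings differed by up to about 4 mm, and the ledge's own end read 1–2 mm off. The pushing force on the board was hardly above the force noise.

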